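# Build up the gear stack on a gearbox shaft

## Task

Swing the jig's clamp arm right up and over until it stays open by itself, and leave it open. Then build up the upright shaft in the grey stand: the large gear from the jig first, then the plain sleeve, then the small gear, and the flanged end cap on top, gears hub up and every part seated fully down on the one below. Lower each part down the shaft rather than dropping it, and leave the strainer basket where it stands.

Things in the scene. Friction and masses are not known exactly. Their poses are not given: they have to be found in the camera images.
- stand: Fixed grey block 90 x 90 x 25 mm with a bright steel shaft standing up from its centre: diameter 16 mm, 72 mm tall above the block's top (tip 97 mm above the bench), the last 6 mm tapering to diameter 8 mm. Origin: centre of the block's underside, on the bench and on the shaft's axis; z up.
- jig: Fixed blue jig: plate 150 (x) x 90 (y) x 20 mm, origin under its centre on the bench; -x end faces the robot, yaw varies. The large gear sits on the plate around a low pin (diameter 16, 6 mm tall) at x = -25, y = 0. Clamp hinge axis parallel to y at x = +45, 56 mm above the bench, between cheeks 70 mm tall (x +34 to +60, y within +-17). Jig and stand swap places.
- clamp (a joint): Arm angle, rad: 0 = shut, steel arm (16 wide, 10 mm thick) level over the large gear, its rubber pad (diameter 30) on the hub; grows as the front end is lifted up and over towards the jig's +x; stop at 2.3. A light spring and its weight pull it shut below its hold-open point at about 1.83; past that it falls to the stop and stays (let go at 2.0 or more). Takes 2 N at the grip.
- clamp_grip (a point): Centre of the dark round cross-grip at the free (front) end of the clamp arm: diameter 18 mm, 24 mm long along the jig's y, with flat ends (pinch it across these ends). 115 mm from the hinge axis; shut, it is at jig x = -70 mm and 56 mm above the bench. Moves with the arm.
- big_gear: Large steel gear: toothed disc diameter 80 mm, 10 mm thick, with a hub diameter 38 mm rising 14 mm above it (24 mm overall), through bore diameter 23 mm. Starts hub up in the jig, under the clamp. Origin: centre of the underside; z along the bore, towards the hub. 0.15 to 0.3 kg.
- sleeve: Plain steel spacer sleeve (tube): outer diameter 34 mm, bore 23 mm, 18 mm tall, standing on end on the bench. Origin: centre of the underside; z along the bore. About 50 g.
- small_gear: Small steel gear: toothed disc diameter 60 mm, 8 mm thick, with a hub diameter 34 mm rising 12 mm above it (20 mm overall), through bore 23 mm. Lies hub up on the bench. Origin: centre of the underside; z along the bore, towards the hub. About 110 g.
- cap: Aluminium end cap: flange diameter 50 mm, 4 mm thick, at the bottom; round body diameter 32 mm up to 22 mm, closed on top with a low dome (25.5 mm overall, the dome only 20 mm wide). From below it has a blind bore of diameter 23 mm, 16 mm deep. Stands flange down on the bench. Origin: centre of the underside; z towards the dome. About 40 g.
- strainer: Bystander: round metal strainer basket, 76 mm across its rim, 35 mm tall, open upwards, on the bench among the loose parts. Origin: centre of the underside. Leave it alone.
Things that resemble listed ones, but are neither listed nor needed, are in the scene too. There is more than one size of the jig; the job needs the middle-sized.

How it is judged (in metres and radians):
On the way, in this order (a step that is already met when the one before it is completed fails the run):
1. the clamp arm stands open past its hold-open point (value of joint clamp above 2 rad), for 0.2 s.
2. the large gear is seated on the shaft (z of big_gear in the frame of stand between 0.022 and 0.028 m and horizontal distance between big_gear and stand below 0.008 m and angle between big_gear's own z axis and vertical below 0.12 rad and linear speed of big_gear below 0.03 m/s), for 0.2 s.
3. the sleeve is seated on the shaft (z of sleeve in the frame of stand between 0.046 and 0.052 m and horizontal distance between sleeve and stand below 0.008 m and angle between sleeve's own z axis and vertical below 0.12 rad and linear speed of sleeve below 0.03 m/s), for 0.2 s.
4. the small gear is seated on the shaft (z of small_gear in the frame of stand between 0.064 and 0.07 m and horizontal distance between small_gear and stand below 0.008 m and angle between small_gear's own z axis and vertical below 0.12 rad and linear speed of small_gear below 0.03 m/s), for 0.2 s.
5. the end cap is seated on the shaft (z of cap in the frame of stand between 0.084 and 0.09 m and horizontal distance between cap and stand below 0.008 m and angle between cap's own z axis and vertical below 0.12 rad and linear speed of cap below 0.03 m/s), for 0.2 s.
At the end, for the whole second after the job is handed in: On the shaft, from the bottom up: large gear, sleeve, small gear, cap, each upright (within 0.12 rad, hubs and dome up), centred on the shaft within 8 mm, at its seated height within 3 mm (undersides 25, 49, 67 and 87 mm above the stand's underside), at rest; the clamp arm open past 2.0 rad (all of step 2 and all of step 3 and all of step 4 and all of step 5 and value of joint clamp above 2 rad); the robot touches nothing.
It fails at once if the strainer basket is moved more than 20 mm (distance of strainer from where it was at the start of the episode above 0.02 m).
It fails at once if a part is dropped down the shaft (over 0.7 m/s within 15 mm of its axis) ((horizontal distance between big_gear and stand below 0.015 m and linear speed of big_gear above 0.7 m/s) or (horizontal distance between sleeve and stand below 0.015 m and linear speed of sleeve above 0.7 m/s) or (horizontal distance between small_gear and stand below 0.015 m and linear speed of small_gear above 0.7 m/s) or (horizontal distance between cap and stand below 0.015 m and linear speed of cap above 0.7 m/s)).
It also fails if it takes over 128 s, if anything falls off the work surface, if the arm or the gripper's body presses on something with over 40 N, if the wrist force passes 120 N, or if a joint passes its speed limit or range.

## Robot

A 7-joint arm with a two-finger parallel gripper is mounted at the origin on the work surface. World frame = base frame: x ahead of the robot, y to its left, z up, the work surface at z = 0. Lengths are in m, angles in degrees, forces in N, time in s.
With the tool pointing down it reaches from about 0.425 to 0.875 m from the base axis. Payload 4.7 kg.
Tool frame: the origin (TCP) lies between the finger pads; the fingertips stand env.tip_reach ahead of it and the grasp point (between the pads) lies 2 mm behind it (env.tip_reach is the distance from the TCP to the fingertips, in m); z points along the fingers, y is the line along which they close (so a half turn about z gives the same grasp; the last joint's range is limited). The gripper opens to 87 mm and grips with 3 to 60 N. Pads are 19 mm wide; open, the fingers measure 117 mm over their backs; the gripper's body (75 mm by 190 mm) begins 51 mm behind the grasp point.
Start: joints at [-67.489, 18.392, -4.016, 83.108, 1.295, 78.541, -3.26], TCP at [0.24, 0.604, 0.24] pointing down, gripper open.
Joint ranges: [-163.93, 163.93], [-17.29, 119.83], [-79.2, 71.16], [3.27, 140.29], [-89.18, 269.18], [5.43, 117.66], [-154.24, 154.24]. Speed limits (degrees/s): [147.25, 147.25, 180, 180, 180, 180, 180].

## Interface

Orientations are given as [roll, pitch, yaw] about the fixed x, y, z axes, in that order (R = Rz(yaw) Ry(pitch) Rx(roll)).
In Python, from cell import env, read_camera gives the robot as it stands. The module is installed in compiled form; this text tells all that it offers.
- The arm moves only by the shell command python3 -m handwheel 'ROWS' [FORCE]. ROWS is one flat JSON list of numbers that holds 1 to 8 rows one after another, with no inner brackets; each row has 5 numbers: dx, dy, dz in normalised numbers (1 is 0.4 m), then a turn about the tool's z in a scale on which 1.0 is 90 degrees, then the finger opening in m; each row is the pose to reach, as a shift and turn from the pose commanded when the command began, along the tool's axes at that moment; what a row does not reach only later rows make up. A row lasts 1/12 s, in which the tool goes at most 0.0417 m and 7.16 degrees, less where a joint would pass 70% of its speed; a pose out of reach is approached as far as the arm can. The fingers move at their own pace and stop on an object; FORCE is the grip in N (left out, the last holds). Time passes only in rows, so rows that do not move let the fingers close. It prints the time, the measured TCP pose, the force, the opening and the grip force at its end. A shift or turn number past 1, either way, is cut back to 1. Input that does not fit is refused with a message, and nothing moves.
- env.get_obs(): the state, without advancing time (a new reading comes with each control period).
- read_camera(name): name is "scene" or "top" or "wrist"; returns a dict with "color" (480x640x3 uint8, blue, green, red), "fx", "fy", "cx", "cy" (pixels), "dist" ([k1, k2, p1, p2, k3] as OpenCV has them; the pictures are not rectified), "world_from_camera" (4x4, takes a point from camera to world coordinates). Camera axes: x right, y down, z forward; pixel columns grow to the right and rows downward; lengths in m; the calibration is good to about 2 mm. A picture is of the moment at which its call begins. There is no depth.
- env.sign_off(): hands the job in; it is judged then, once.
The state is a dict: "time_s": time; "qpos": joint angles; "joint_velocities": joint speeds; "effort": joint torques, N m; "tool_pos": TCP position; "tool_rot": TCP orientation; "force": force on the tool from outside, world axes, zero at the start; "wrist_torque": the same for the moment, N m; "grip_width": finger opening in m; "grasp_force": force on a finger pad.
Only numpy, scipy, OpenCV 4.12 (cv2) and the standard library are available. Lean on these libraries where they do the work, as an engineer would, in place of code of your own. Each camera call takes 0.05 s, during which the arm holds its last target. There are 200 camera calls.

## Working session

There is one attempt and no reset: what is moved stays moved. The work goes in short steps, Python scripts to look and compute and a shell command to move; the robot and the scene stay as the last step left them, time stands still between calls to the robot, and variables do not carry over. Pictures are saved under pics/ and viewed, at most 14 in all, crops included, and the job is handed in when it is done.

```bash
mkdir -p pics
python3 - <<'E'
from cell import env, read_camera
import cv2, numpy as np
for n in("top","scene"):
    c=read_camera(n); cv2.imwrite(f"pics/{n}0.png",c["color"]); np.save(f"{n}0.npy",c,allow_pickle=True)
    print(n,c["fx"],c["fy"],c["cx"],c["cy"],c["dist"]); print(np.round(c["world_from_camera"],3))
o=env.get_obs(); print(o); print(env.tip_reach)
E
```

```text
top 433.65621238969806 433.65621238969806 315.9408037618125 239.31512177436258 [-0.09840858  0.          0.          0.          0.        ]
[[ 3.000e-03 -9.890e-01  1.470e-01  4.470e-01]
 [-1.000e+00  1.000e-03  2.400e-02 -1.800e-02]
 [-2.400e-02 -1.470e-01 -9.890e-01  1.121e+00]
 [ 0.000e+00  0.000e+00  0.000e+00  1.000e+00]]
scene 475.3429133107266 475.3429133107266 316.87520164998404 244.74907501390567 [-0.01074598  0.          0.          0.          0.        ]
[[-0.065  0.732 -0.678  1.219]
 [ 0.998  0.06  -0.031  0.041]
 [ 0.018 -0.678 -0.735  0.741]
 [ 0.     0.     0.     1.   ]]
{'time_s': 0.1, 'qpos': array([-67.48856803,  18.43447734,  -4.01606086,  83.16843889,
         1.29355803,  78.54101693,  -3.26007548]), 'joint_velocities': array([-0.03675452, -0.11460197, -0.03618216, -0.27896823, -0.01106227,
       -0.05086641, -0.0719906 ]), 'effort': array([-3.81511600e-04, -4.92576170e+01, -4.05691797e-01, -3.13398314e+01,
       -6.40158006e-02,  3.94824904e-02,  7.34690730e-05]), 'tool_pos': array([0.24022971, 0.60347021, 0.23857011]), 'tool_rot': array([-1.79901222e+02,  3.92520590e-03,  1.58298317e+02]), 'force': array([-0.08840862,  0.08195595, -1.11883711]), 'wrist_torque': array([-0.01550714, -0.03107698,  0.02146317]), 'grasp_force': 0.0, 'grip_width': 0.08715445878475529}
0.017
```

View pics/top0.png

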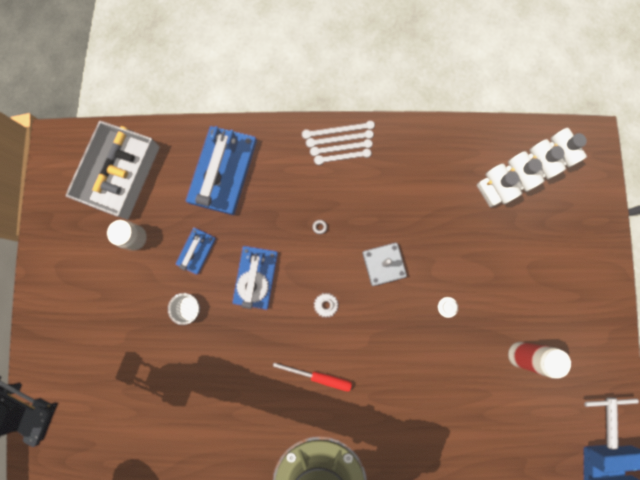

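View pics/scene0.png

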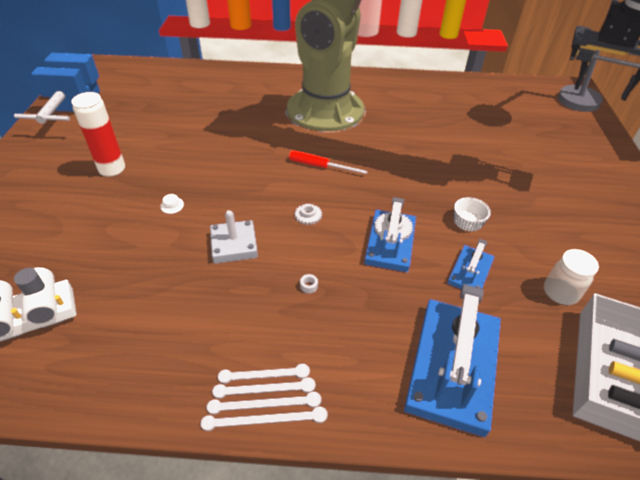

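Candidates for the jig, in top-view pixels: large (223,170), small (196,250), middle (256,277). The middle one fits: it is about 62x37 px, which is 150x90 mm, and it is the only one holding the gear. The other parts are the stand (385,264), small gear (326,305), sleeve (320,227), cap (448,307) and strainer (184,309). I'll measure these and confirm them in a crop.

```bash
cat > h.py <<'E'
import numpy as np, cv2
from cell import env, read_camera
def load(n): return np.load(n,allow_pickle=True).item()
def K(c): return np.array([[c["fx"],0,c["cx"]],[0,c["fy"],c["cy"]],[0,0,1.]])
def ray(c,p):
    u=cv2.undistortPoints(np.array(p,float).reshape(-1,1,2),K(c),np.array(c["dist"])).reshape(-1,2)
    T=np.array(c["world_from_camera"]); d=np.c_[u,np.ones(len(u))]@T[:3,:3].T
    return T[:3,3],d
def onz(c,p,z):
    o,d=ray(c,p); return o+d*((z-o[2])/d[:,2])[:,None]
def proj(c,P):
    T=np.linalg.inv(np.array(c["world_from_camera"])); 
    return cv2.projectPoints(np.array(P,float).reshape(-1,1,3),cv2.Rodrigues(T[:3,:3])[0],T[:3,3],K(c),np.array(c["dist"]))[0].reshape(-1,2)
def blobs(m,amin=30):
    cs,_=cv2.findContours(m.astype(np.uint8),cv2.RETR_EXTERNAL,cv2.CHAIN_APPROX_NONE)
    return [k for k in cs if cv2.contourArea(k)>amin]
def masks(c):
    h=cv2.cvtColor(c["color"],cv2.COLOR_BGR2HSV); H,S,V=h[...,0],h[...,1],h[...,2]
    return (H>95)&(H<130)&(S>110)&(V>60), (S<70)&(V>110)
E
python3 - <<'E'
from h import *
for n in("top","scene"):
    c=load(n+"0.npy"); b,g=masks(c)
    for nm,m,z in(("blue",b,.02),("grey",g,.02)):
        for k in blobs(m):
            (u,v),wh,a=cv2.minAreaRect(k); A=cv2.contourArea(k)
            if A>4500: continue
            p=onz(c,[(u,v)],z)[0]
            print(n,nm,np.round([u,v],1),np.round(wh,1),round(a,1),int(A),np.round(p,3))
t=load("top0.npy")["color"][215:330,160:480]; s=load("scene0.npy")["color"][170:310,150:500]
t=cv2.resize(t,(800,288),interpolation=cv2.INTER_CUBIC); s=cv2.resize(s,(750,300),interpolation=cv2.INTER_CUBIC)
s=cv2.copyMakeBorder(s,0,0,0,50,0); cv2.imwrite("pics/crop1.png",np.vstack([t,s]))
E
```

```text
top blue [612.  463.5] [31. 54.] 90.0 1329 [ 0.032 -0.748  0.02 ]
top blue [264.3 302.1] [ 9.8 18.6] 51.8 73 [0.451 0.139 0.02 ]
top blue [237.5 297.5] [11.  7.] 90.0 46 [0.462 0.208 0.02 ]
top blue [256.8 266.4] [33.9 35.7] 11.3 520 [0.541 0.16  0.02 ]
top blue [195.5 250.5] [22.8 39.8] 26.6 505 [0.582 0.322 0.02 ]
top blue [231.3 172.3] [26.2 80.1] 16.9 1715 [0.791 0.235 0.02 ]
top blue [227.4 136.3] [ 6.6 12.3] 18.4 31 [0.893 0.249 0.02 ]
top blue [202.3 165. ] [ 9.3 78.7] 17.8 562 [0.813 0.314 0.02 ]
top grey [347.2 457.8] [11.3  9.2] 45.0 80 [ 0.071 -0.069  0.02 ]
top grey [285.5 461. ] [13.4 43.1] 45.0 184 [0.061 0.082 0.02 ]
top grey [312.4 439. ] [ 4.1 13.3] 76.0 32 [0.115 0.016 0.02 ]
top grey [  3.  457.5] [ 6. 43.] 0.0 215 [0.024 0.841 0.02 ]
top grey [605.3 415.4] [48.3 56.2] 24.5 737 [ 0.156 -0.73   0.02 ]
top grey [291.5 369.5] [39.2  4.3] 16.4 128 [0.284 0.069 0.02 ]
top grey [552.  362.5] [31. 38.] 90.0 928 [ 0.296 -0.589  0.02 ]
top grey [513.5 352.6] [10.5 24. ] 12.8 103 [ 0.323 -0.489  0.02 ]
top grey [447. 307.] [20. 20.] 90.0 323 [ 0.438 -0.322  0.02 ]
top grey [
[... 2133 characters left out ...]
0.077 0.068 0.02 ]
scene grey [298.5 117. ] [6. 9.] 90.0 41 [ 0.08 -0.07  0.02]
scene grey [ 89.  109.5] [37.6 31.3] 71.6 977 [ 0.095 -0.652  0.02 ]
scene grey [ 40.7 107.3] [29.8 54.7] 85.0 551 [ 0.096 -0.789  0.02 ]
scene grey [578.9  98.6] [16.6 32.1] 80.5 233 [-0.098  0.746  0.02 ]
scene grey [570.3  88. ] [17.9  6.7] 9.5 64 [-0.159  0.739  0.02 ]
scene grey [409.3  57.6] [118.7  21.9] 2.8 2386 [-0.306  0.259  0.02 ]
scene grey [250.   50.4] [105.   21.4] 2.5 2004 [-0.303 -0.267  0.02 ]
scene grey [634.2   5.1] [11.7  5.1] 18.4 43 [-0.87   1.206  0.02 ]
scene grey [408.5  17.2] [19.2 38.2] 9.8 637 [-0.636  0.278  0.02 ]
scene grey [197.2  12.9] [29.1 19.6] 80.5 479 [-0.589 -0.512  0.02 ]
```

View pics/crop1.png

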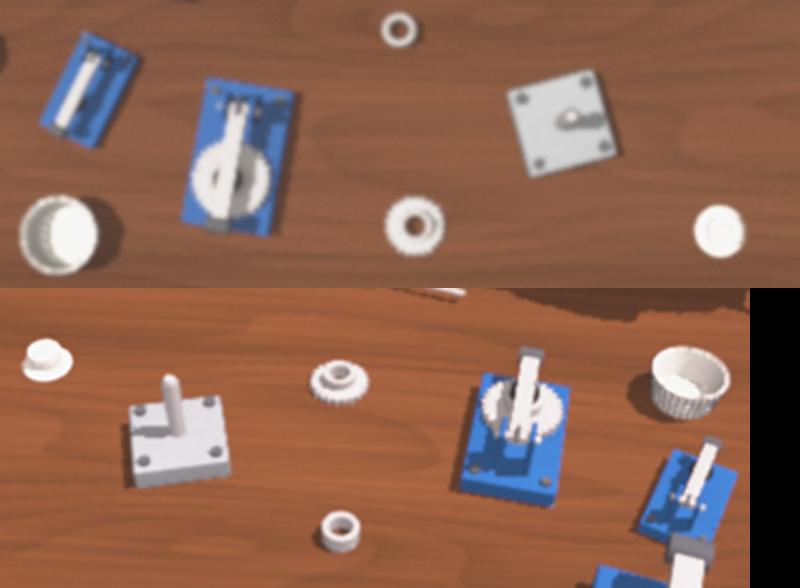

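The crop confirms the middle jig with the clamp over the large gear at crop (240,155). It also shows the sleeve (398,30), small gear (414,226), stand with shaft (563,122), cap (720,231) and strainer (58,235). Next I refine the positions.

```bash
cat >> h.py <<'E'
def go(xyz,yaw=None):
    o=env.get_obs(); y=np.radians(o["tool_rot"][2]); d=np.array(xyz)-o["tool_pos"]
    tx=np.array([np.cos(y),np.sin(y)]); ty=np.array([np.sin(y),-np.cos(y)])
    s=[d[:2]@tx,d[:2]@ty,-d[2]]
    t=0 if yaw is None else (-(yaw-o["tool_rot"][2])+90)%180-90
    print("shift",np.round(s,4),"turn",round(t,2),"at",np.round(o["tool_pos"],4),np.round(o["tool_rot"],1))
E
python3 - <<'E'
from h import *
T=load("top0.npy"); S=load("scene0.npy")
# jig: blue+grey near the plate
b,g=masks(T); 
m=((b|g)).astype(np.uint8); w=np.zeros_like(m); w[238:316,225:285]=1
k=max(blobs(m&w),key=cv2.contourArea); r=cv2.minAreaRect(k); bx=cv2.boxPoints(r)
P=onz(T,bx,.02); print("jig box",np.round(bx,1).tolist(),"\n",np.round(P,4), np.round(P.mean(0),4))
print("jig hand",np.round(onz(T,[(243.2,246.6),(276.8,251.8),(267.2,309),(232.8,303.4)],.02),4))
def circ(c,ctr,r,z,nm):
    _,g=masks(c); w=np.zeros(g.shape,np.uint8); cv2.circle(w,ctr,r,1,-1)
    k=max(blobs(g.astype(np.uint8)&w,10),key=cv2.contourArea).reshape(-1,2)
    p=onz(c,cv2.convexHull(k).reshape(-1,2),z); (cx,cy),R=cv2.minEnclosingCircle(p[:,:2].astype(np.float32)); print(nm,np.round([cx,cy,2*R],4))
circ(T,(448,307),18,.004,"cap T"); circ(S,(172,204),18,.01,"cap S")
circ(T,(326,305),18,.008,"sg T"); circ(T,(320,227),12,.018,"sl T"); circ(S,(308,283),14,.014,"sl S")
circ(S,(308,214),18,.012,"sg S"); circ(T,(184,309),22,.035,"strainer")
st=T["color"]; w=np.zeros_like(m); w[238:292,358:412]=1
k=max(blobs(g.astype(np.uint8)&w),key=cv2.contourArea); bx=cv2.boxPoints(cv2.minAreaRect(k)); P=onz(T,bx,.025); print("stand",np.round(P,4),np.round(P.mean(0),4))
def tri(a,b):
    o1,d1=ray(T,[a]);o2,d2=ray(S,[b]); A=np.c_[d1[0],-d2[0]]; s=np.linalg.lstsq(A,o2-o1,rcond=None)[0]
    p,q=o1+s[0]*d1[0],o2+s[1]*d2[0]; print("tri",np.round((p+q)/2,4),np.round(p-q,4))
tri((160+570/2.5,215+115/2.5),(150+171*350/750,170+(378-288)*140/300))
tri((160+215/2.5,215+226/2.5),(150+532*350/750,170+(353-288)*140/300))
E
```

```text
jig box [[230.6999969482422, 305.0], [241.1999969482422, 244.10000610351562], [277.1000061035156, 250.3000030517578], [266.6000061035156, 311.20001220703125]] 
 [[0.4426 0.2251 0.02  ]
 [0.5988 0.2021 0.02  ]
 [0.5827 0.1087 0.02  ]
 [0.4278 0.1331 0.02  ]] [0.513  0.1672 0.02  ]
jig hand [[0.5922 0.1968 0.02  ]
 [0.5788 0.1095 0.02  ]
 [0.4333 0.1317 0.02  ]
 [0.4467 0.2199 0.02  ]]
cap T [ 0.4386 -0.3272  0.0544]
cap S [ 0.4433 -0.328   0.0679]
sg T [ 0.4449 -0.0159  0.0628]
sl T [6.442e-01 6.000e-04 3.900e-02]
sl S [6.494e-01 2.000e-04 4.650e-02]
sg S [ 0.4525 -0.0164  0.0655]
strainer [0.4327 0.3432 0.0835]
stand [[ 0.5806 -0.1063  0.025 ]
 [ 0.6058 -0.1989  0.025 ]
 [ 0.5141 -0.2216  0.025 ]
 [ 0.4895 -0.13    0.025 ]] [ 0.5475 -0.1642  0.025 ]
tri [ 0.5477 -0.1634  0.0943] [ 0.0002 -0.0013  0.0002]
tri [0.4421 0.1792 0.0565] [-0.     -0.0001 -0.    ]
```

```bash
python3 -c "
from h import *
go([.443,.178,.16],171.3)"
```

```text
shift [-0.3457 -0.3203  0.0786] turn -13.0 at [0.2402 0.6035 0.2386] [-179.9    0.   158.3]
```

The rows are not in the units I measure in: shifts go in shares of 0.4 m and turns go in shares of 90 degrees. I convert before sending: -0.22 m / 0.4 = -0.55, -0.2 m / 0.4 = -0.5, -13 degrees / 90 = -0.1444.

```bash
python3 -m handwheel '[-0.05,-0.05,0,-0.0111,0.05,-0.125,-0.1125,0,-0.0333,0.05,-0.2,-0.175,0,-0.0556,0.05,-0.275,-0.25,0,-0.0778,0.05,-0.35,-0.325,0,-0.1,0.05,-0.425,-0.3875,0,-0.1222,0.05,-0.5,-0.45,0,-0.1444,0.05,-0.55,-0.5,0,-0.1444,0.05]' 15
python3 -c "
from h import *
go([.443,.178,.16],171.3)"
```

```text
time_s: 0.77
tool_pos: [0.3727, 0.3328, 0.2393]
tool_rot: [-179.9, 0.0, 171.2]
force: [1.2, -0.4, -0.4]
grip_width: 0.0511
grasp_force: 0.0
shift [-0.0932 -0.1422  0.0793] turn -0.12 at [0.3727 0.3328 0.2393] [-179.9    0.   171.2]
```

Converted, -0.142 m / 0.4 = -0.355, -0.12 m / 0.4 = -0.3.

```bash
python3 -m handwheel '[-0.05,-0.075,0.025,0,0.05,-0.1,-0.15,0.075,0,0.05,-0.15,-0.225,0.125,0,0.05,-0.2,-0.3,0.175,0,0.05,-0.2325,-0.355,0.1975,0,0.05,-0.2325,-0.355,0.1975,0,0.05,-0.2325,-0.355,0.1975,0,0.05]'
python3 - <<'E'
from h import *
go([.443,.178,.054],171.3)
c=read_camera("wrist"); np.save("w1.npy",c,allow_pickle=True); cv2.imwrite("pics/w1.png",c["color"])
print(np.round(c["world_from_camera"],3)); print(proj(c,[[.443,.178,.056]]))
E
```

```text
time_s: 1.35
tool_pos: [0.4411, 0.1805, 0.1597]
tool_rot: [-179.9, -0.1, 171.1]
force: [0.7, 0.6, 0.2]
grip_width: 0.0496
grasp_force: 0.0
shift [-0.0022 -0.0022  0.1057] turn -0.23 at [0.4411 0.1805 0.1597] [-1.799e+02 -1.000e-01  1.711e+02]
[[ 0.156  0.948  0.276  0.364]
 [ 0.988 -0.149 -0.045  0.192]
 [-0.001  0.28  -0.96   0.304]
 [ 0.     0.     0.     1.   ]]
[[315.00826934 247.85616266]]
```

View pics/w1.png

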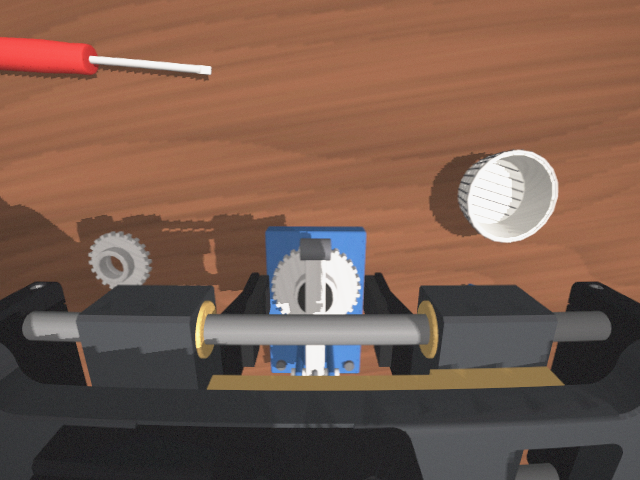

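The wrist view shows the grip at (316,248), against a predicted (315,248), and the jig is square to the picture. Descending and pinching.

Converted, 0.105 m / 0.4 = 0.2625, -0.002 m / 0.4 = -0.005.

```bash
python3 -m handwheel '[-0.005,-0.005,0.075,0,0.05,-0.005,-0.005,0.15,0,0.05,-0.005,-0.005,0.2125,0,0.05,-0.005,-0.005,0.25,0,0.05,-0.005,-0.005,0.2625,0,0.05,-0.005,-0.005,0.2625,0,0.05,-0.005,-0.005,0.2625,0,0.015,-0.005,-0.005,0.2625,0,0.015]' 20
python3 -m handwheel '[0,0,0,0,0.015,0,0,0,0,0.015,0,0,0,0,0.015,0,0,0,0,0.015]' 20
python3 - <<'E'
from h import *
go([0,0,0],171.3)
E
```

```text
time_s: 2.07
tool_pos: [0.444, 0.1812, 0.0571]
tool_rot: [179.9, 0.1, 171.4]
force: [0.2, 0.1, -0.1]
grip_width: 0.0426
grasp_force: 0.0
time_s: 2.4
tool_pos: [0.4433, 0.1786, 0.0563]
tool_rot: [-179.9, 0.0, 171.2]
force: [-1.4, -4.1, 5.7]
grip_width: 0.0237
grasp_force: 20.0
shift [ 0.411  -0.244   0.0563] turn -0.05 at [0.4433 0.1786 0.0563] [-179.9    0.   171.2]
```

Converted, -0.107 m / 0.4 = -0.2675, -0.05 m / 0.4 = -0.125.

```bash
python3 -m handwheel '[-0.0025,0,-0.0425,0,0.015,-0.0125,0,-0.085,0,0.015,-0.0275,0,-0.125,0,0.015,-0.05,0,-0.1625,0,0.015,-0.0775,0,-0.195,0,0.015,-0.1088,0,-0.225,0,0.015,-0.145,0,-0.25,0,0.015,-0.1825,0,-0.2675,0,0.015]' 20
```

```text
time_s: 3.07
tool_pos: [0.5136, 0.1672, 0.1633]
tool_rot: [-179.8, -0.3, 171.2]
force: [-4.8, -4.0, 3.4]
grip_width: 0.0238
grasp_force: 20.0
```

Converted, -0.109 m / 0.4 = -0.2725, -0.1 m / 0.4 = -0.25.

```bash
python3 -m handwheel '[-0.0413,0,-0.0125,0,0.015,-0.085,0,-0.0188,0,0.015,-0.1275,0,-0.0185,0,0.015,-0.17,0,-0.0125,0,0.015,-0.21,0,0,0,0.015,-0.25,0,0.02,0,0.015,-0.2725,0,0.035,0,0.015,-0.2725,0,0.035,0,0.015]' 20
python3 - <<'E'
from h import *
c=read_camera("scene"); np.save("s2.npy",c,allow_pickle=True); cv2.imwrite("pics/s2.png",cv2.resize(c["color"][60:340,200:560],(720,560)))
E
```

```text
time_s: 3.73
tool_pos: [0.6268, 0.1488, 0.1492]
tool_rot: [-179.9, 0.4, 171.1]
force: [3.0, -5.5, 5.0]
grip_width: 0.0239
grasp_force: 20.0
```

View pics/s2.png

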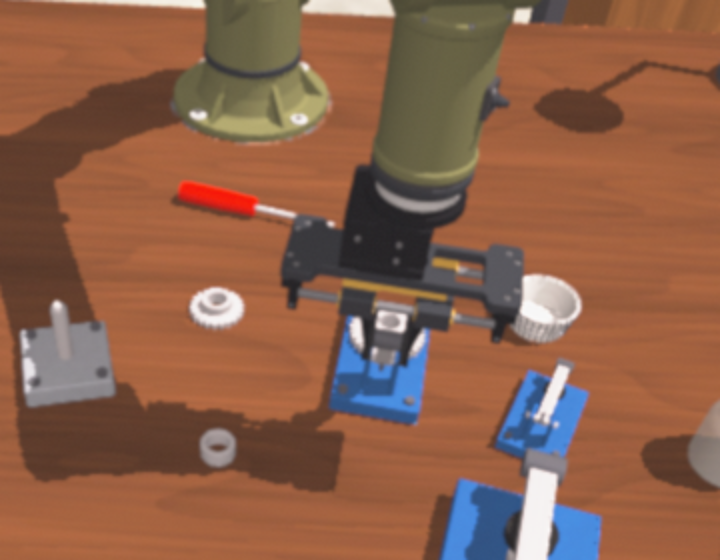

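The picture shows the clamp end in the fingers at crop (392,325), swung past upright to about 2.2 rad. Releasing and rising.

Converted, -0.08 m / 0.4 = -0.2, -0.05 m / 0.4 = -0.125.

```bash
python3 -m handwheel '[0,0,0,0,0.06,0,0,0,0,0.06,0,0,0,0,0.06,0,0,0,0,0.06,0,0,-0.05,0,0.06,0,0,-0.125,0,0.06,0,0,-0.2,0,0.06,0,0,-0.2,0,0.06]'
python3 - <<'E'
from h import *
go([.488,.170,.20],171.3)
E
```

```text
time_s: 4.45
tool_pos: [0.6256, 0.1539, 0.2354]
tool_rot: [179.7, 0.5, 171.4]
force: [0.2, 0.0, 1.6]
grip_width: 0.0592
grasp_force: 0.0
shift [ 0.1384 -0.0047  0.0354] turn 0.06 at [0.6256 0.1539 0.2354] [179.7   0.5 171.4]
```

Converted, 0.138 m / 0.4 = 0.345, 0.025 m / 0.4 = 0.0625.

```bash
python3 -m handwheel '[0.075,0,0,0,0.06,0.15,0,0,0,0.06,0.225,-0.0075,0.025,0,0.06,0.3,-0.0125,0.0625,0,0.06,0.345,-0.0125,0.0875,0,0.06,0.345,-0.0125,0.0875,0,0.06,0.345,-0.0125,0.0875,0,0.06]'
python3 - <<'E'
from h import *
for n in("wrist","top"):
    c=read_camera(n); np.save(n[0]+"3.npy",c,allow_pickle=True)
    print(n,proj(c,[[.488,.170,.030],[.488,.170,.044],[.528,.170,.03]]))
    if n=="wrist": a=c["color"][160:480,120:540]
    else: a=cv2.resize(c["color"][220:325,170:310],(420,315),interpolation=cv2.INTER_CUBIC)
    cv2.imwrite("pics/"+n[0]+"3.png",a)
cv2.imwrite("pics/a3.png",np.hstack([cv2.resize(cv2.imread("pics/w3.png"),(400,300)),cv2.resize(cv2.imread("pics/t3.png"),(400,300))]))
go([.488,.170,.05],171.3)
E
```

```text
time_s: 5.03
tool_pos: [0.4845, 0.1692, 0.1933]
tool_rot: [180.0, -0.0, 171.4]
force: [0.8, 0.6, -0.2]
grip_width: 0.06
grasp_force: 0.0
wrist [[318.71470661 229.44999212]
 [318.82770726 233.40426375]
 [324.71535577 268.34090139]]
top [[251.92257759 287.06500031]
 [250.96636018 286.85014091]
 [252.26527219 271.22360604]]
shift [-0.0011  0.0015  0.1443] turn 0.0 at [0.4867 0.1687 0.1943] [1.799e+02 1.000e-01 1.713e+02]
```

View pics/a3.png

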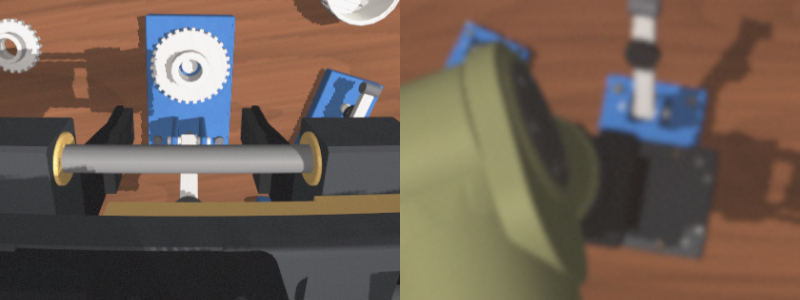

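The left half (wrist) shows the gear free and hub up at crop (190,66), about where predicted. The right half (top) shows the clamp arm lying open towards +x at (645,40). Next I grasp the hub.

Converted, 0.138 m / 0.4 = 0.345, 0.03 m / 0.4 = 0.075.

```bash
python3 -m handwheel '[-0.0025,0.0038,0.075,0,0.06,-0.0025,0.0038,0.15,0,0.06,-0.0025,0.0038,0.225,0,0.06,-0.0025,0.0038,0.2875,0,0.06,-0.0025,0.0038,0.325,0,0.06,-0.0025,0.0038,0.345,0,0.06,-0.0025,0.0038,0.345,0,0.06,-0.0025,0.0038,0.345,0,0.06]'
python3 -c "
from h import *
go([.488,.170,.05],171.3)"
```

```text
time_s: 5.8
tool_pos: [0.4881, 0.1698, 0.0562]
tool_rot: [180.0, 0.1, 171.3]
force: [0.1, 0.0, 0.3]
grip_width: 0.0601
grasp_force: 0.0
shift [0.0001 0.0002 0.0062] turn -0.04 at [0.4881 0.1698 0.0562] [1.800e+02 1.000e-01 1.713e+02]
```

Converted, 0.006 m / 0.4 = 0.015.

```bash
python3 -m handwheel '[0,0,0.015,0,0.06,0,0,0.015,0,0.03,0,0,0.015,0,0.03,0,0,0.015,0,0.03,0,0,0.015,0,0.03,0,0,0.015,0,0.03]' 30
python3 -c "
from h import *
go([.5475,-.164,.20],171.3)"
```

```text
time_s: 6.3
tool_pos: [0.4873, 0.1702, 0.0501]
tool_rot: [179.9, 0.1, 171.3]
force: [0.2, 0.2, 1.3]
grip_width: 0.0369
grasp_force: 30.0
shift [-0.11   -0.3213 -0.1499] turn 0.01 at [0.4873 0.1702 0.0501] [1.799e+02 1.000e-01 1.713e+02]
```

Converted, -0.12 m / 0.4 = -0.3, -0.115 m / 0.4 = -0.2875.

```bash
python3 -m handwheel '[0,0,-0.025,0,0.03,0,0,-0.075,0,0.03,0,0,-0.15,0,0.03,0,0,-0.225,0,0.03,0,0,-0.2875,0,0.03,0,0,-0.3,0,0.03,-0.0125,-0.0375,-0.3,0,0.03,-0.0375,-0.1125,-0.3,0,0.03]'
python3 -m handwheel '[-0.025,-0.075,0,0,0.03,-0.05,-0.15,0,0,0.03,-0.075,-0.225,0,0,0.03,-0.1,-0.3,0,0,0.03,-0.125,-0.375,0,0,0.03,-0.15,-0.45,0,0,0.03,-0.175,-0.525,0,0,0.03,-0.2,-0.5875,0,0,0.03]'
python3 - <<'E'
from h import *
go([.5475,-.164,.20],171.3)
c=read_camera("wrist"); np.save("w4.npy",c,allow_pickle=True)
cv2.imwrite("pics/w4.png",c["color"][100:480,100:560])
E
```

```text
time_s: 6.97
tool_pos: [0.494, 0.127, 0.1697]
tool_rot: [179.9, -0.0, 171.7]
force: [0.3, 0.8, -2.8]
grip_width: 0.0368
grasp_force: 30.0
time_s: 7.63
tool_pos: [0.5373, -0.124, 0.1687]
tool_rot: [-180.0, -0.1, 171.2]
force: [0.1, 0.2, -2.3]
grip_width: 0.0374
grasp_force: 30.0
shift [-0.0162 -0.038  -0.0313] turn -0.1 at [ 0.5373 -0.124   0.1687] [-1.800e+02 -1.000e-01  1.712e+02]
```

View pics/w4.png

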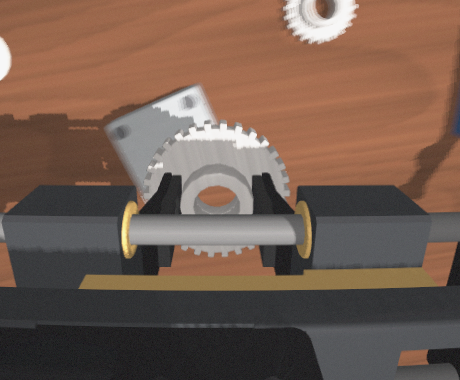

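The gear hangs level, hub in the fingers, at crop (217,190); the stand is behind it at (165,130). I move over the shaft and check the gear's offset from the TCP.

```bash
python3 - <<'E'
from h import *
c=load("w4.npy")
# disc at z .1387+.010 : visible rim points (row/col by eye, full picture)
P=onz(c,[(243,290),(390,285),(317,222),(317,356)],.149); print(np.round(P,4)); print((P[:2].mean(0)),(P[2:].mean(0)))
E
python3 -m handwheel '[-0.0125,-0.0375,0,0,0.03,-0.03,-0.075,0,0,0.03,-0.04,-0.095,0,0,0.03,-0.04,-0.095,0,0,0.03,-0.04,-0.095,0,0,0.03,-0.04,-0.095,0,0,0.03]'
python3 -c "
from h import *
go([.5476,-.1638,.055],171.3)"
```

```text
[[ 0.5299 -0.1638  0.149 ]
 [ 0.539  -0.0856  0.149 ]
 [ 0.4989 -0.1188  0.149 ]
 [ 0.5768 -0.1309  0.149 ]]
[ 0.53445239 -0.12469153  0.149     ] [ 0.53788822 -0.12484827  0.149     ]
time_s: 8.18
tool_pos: [0.5483, -0.1599, 0.1691]
tool_rot: [179.9, -0.1, 171.4]
force: [-0.3, 0.6, -3.0]
grip_width: 0.0373
grasp_force: 30.0
shift [ 1.000e-04 -4.000e-03  1.141e-01] turn 0.07 at [ 0.5483 -0.1599  0.1691] [ 1.799e+02 -1.000e-01  1.714e+02]
```

Converted, 0.1 m / 0.4 = 0.25, 0.09 m / 0.4 = 0.225.

```bash
python3 -m handwheel '[0,-0.01,0,0,0.03,0,-0.01,0.0375,0,0.03,0,-0.01,0.075,0,0.03,0,-0.01,0.1125,0,0.03,0,-0.01,0.15,0,0.03,0,-0.01,0.1875,0,0.03,0,-0.01,0.225,0,0.03,0,-0.01,0.25,0,0.03]'
python3 -m handwheel '[0,0,0,0,0.03,0,0,0,0,0.03]'
python3 -c "
from h import *
go([.5476,-.1638,.055],171.3)"
```

```text
time_s: 8.85
tool_pos: [0.5472, -0.1642, 0.0681]
tool_rot: [180.0, -0.1, 171.4]
force: [-0.0, 0.7, -2.9]
grip_width: 0.037
grasp_force: 30.0
time_s: 9.02
tool_pos: [0.5477, -0.1649, 0.0694]
tool_rot: [180.0, -0.0, 171.3]
force: [0.6, 0.2, -1.7]
grip_width: 0.0372
grasp_force: 30.0
shift [0.0003 0.001  0.0144] turn 0.03 at [ 0.5477 -0.1649  0.0694] [180.   -0.  171.3]
```

Converted, 0.0145 m / 0.4 = 0.0363, 0.014 m / 0.4 = 0.035.

```bash
python3 -m handwheel '[0,0.0025,0.01,0,0.03,0,0.0025,0.02,0,0.03,0,0.0025,0.03,0,0.03,0,0.0025,0.035,0,0.03,0,0.0025,0.0363,0,0.03,0,0.0025,0.0363,0,0.03,0,0.0025,0.0363,0,0.03]'
python3 -c "
from h import *
go([.5476,-.1638,.055],171.3)"
```

```text
time_s: 9.6
tool_pos: [0.5482, -0.1643, 0.0552]
tool_rot: [180.0, 0.0, 171.3]
force: [-0.5, 0.2, -0.8]
grip_width: 0.0366
grasp_force: 30.0
shift [0.0007 0.0004 0.0002] turn -0.0 at [ 0.5482 -0.1643  0.0552] [180.    0.  171.3]
```

Converted, -0.1 m / 0.4 = -0.25, -0.07 m / 0.4 = -0.175.

```bash
python3 -m handwheel '[0,0,0.0025,0,0.03,0,0,0.0025,0,0.03,0,0,0.0025,0,0.06,0,0,0.0025,0,0.06,0,0,0.0025,0,0.06,0,0,-0.075,0,0.06,0,0,-0.175,0,0.06,0,0,-0.25,0,0.06]'
python3 -m handwheel '[0,0,-0.05,0,0.06,-0.05,0,-0.05,0,0.06,-0.125,0.05,-0.05,0,0.06,-0.1875,0.1125,-0.05,0,0.06,-0.225,0.1875,-0.05,0,0.06,-0.225,0.2625,-0.05,0,0.06,-0.225,0.325,-0.05,0,0.06,-0.225,0.35,-0.05,0,0.06]'
python3 - <<'E'
from h import *
for n in("wrist","scene"):
    c=read_camera(n); np.save(n[0]+"5.npy",c,allow_pickle=True)
    print(proj(c,[[.6445,.0004,.018]]))
s=cv2.resize(load("s5.npy")["color"][160:280,180:320],(400,343)); w=cv2.resize(load("w5.npy")["color"],(400,343))
cv2.imwrite("pics/a5.png",np.hstack([w,s])); go([.6445,.0004,.15],171.3)
E
```

```text
time_s: 10.27
tool_pos: [0.5484, -0.1648, 0.1571]
tool_rot: [-180.0, 0.1, 171.3]
force: [2.1, -1.0, 0.6]
grip_width: 0.0593
grasp_force: 0.0
time_s: 10.93
tool_pos: [0.6592, -0.0338, 0.1743]
tool_rot: [179.9, -0.0, 171.6]
force: [0.6, 2.1, 0.2]
grip_width: 0.0598
grasp_force: 0.0
[[351.88587459 207.1323618 ]]
[[308.31633026 279.7038611 ]]
shift [0.0194 0.0347 0.0246] turn 0.26 at [ 0.6586 -0.0368  0.1746] [180.   -0.  171.6]
```

View pics/a5.png

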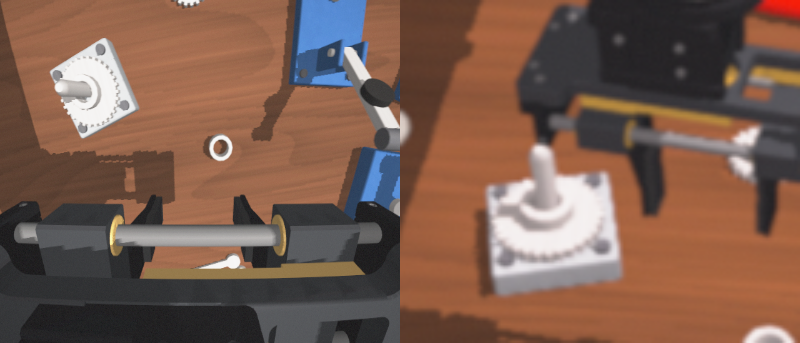

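The left half (wrist) shows the large gear flat on the stand at (85,88) and the sleeve at (220,148), i.e. px (352,207), exactly where predicted. The right half confirms the gear is seated. Next is the sleeve.

Converted, 0.12 m / 0.4 = 0.3, 0.11 m / 0.4 = 0.275.

```bash
python3 -m handwheel '[0.025,0.045,0.025,0,0.055,0.0485,0.0875,0.075,0,0.055,0.0485,0.0875,0.15,0,0.055,0.0485,0.0875,0.225,0,0.055,0.0485,0.0875,0.275,0,0.055,0.0485,0.0875,0.3,0,0.055,0.0485,0.0875,0.3,0,0.055,0.0485,0.0875,0.3,0,0.055]'
python3 -c "
from h import *
go([.6445,.0004,.0225],171.3)"
```

```text
time_s: 11.7
tool_pos: [0.6446, -0.004, 0.0557]
tool_rot: [-180.0, 0.0, 171.2]
force: [0.7, -0.5, 0.5]
grip_width: 0.055
grasp_force: 0.0
shift [0.0008 0.0044 0.0332] turn -0.13 at [ 0.6446 -0.004   0.0557] [-180.     0.   171.2]
```

Converted, 0.033 m / 0.4 = 0.0825, 0.03 m / 0.4 = 0.075.

```bash
python3 -m handwheel '[0,0.01,0.025,0,0.055,0,0.01,0.05,0,0.055,0,0.01,0.075,0,0.055,0,0.01,0.0825,0,0.055,0,0.01,0.0825,0,0.055,0,0.01,0.0825,0,0.055]'
python3 -c "
from h import *
go([.6445,.0004,.0225],171.3)"
```

```text
time_s: 12.2
tool_pos: [0.6448, 0.0018, 0.0218]
tool_rot: [-180.0, -0.0, 171.3]
force: [0.9, 0.3, 0.3]
grip_width: 0.0552
grasp_force: 0.0
shift [ 0.0001 -0.0015 -0.0007] turn -0.0 at [0.6448 0.0018 0.0218] [-180.    -0.   171.3]
```

Close, lift and carry back to the shaft.

Converted, -0.001 m / 0.4 = -0.0025.

```bash
python3 -m handwheel '[0,-0.0025,0,0,0.025,0,-0.0025,0,0,0.025,0,-0.0025,0,0,0.025,0,-0.0025,0,0,0.025,0,-0.0025,0,0,0.025,0,-0.0025,0,0,0.025]' 20
python3 -c "
from h import *
go([.5476,-.1638,.15],171.3)"
python3 -m handwheel '[0,0,-0.025,0,0.025,0,0,-0.075,0,0.025,0,0,-0.15,0,0.025,0,0,-0.225,0,0.025,0,0,-0.3,0,0.025,0,0,-0.325,0,0.025,0,0,-0.325,0,0.025,0,0,-0.325,0,0.025]'
python3 -c "
from h import *
go([.5476,-.1638,.15],171.3)"
```

```text
time_s: 12.7
tool_pos: [0.645, 0.001, 0.0224]
tool_rot: [180.0, 0.0, 171.3]
force: [-0.7, 0.1, 0.6]
grip_width: 0.0323
grasp_force: 20.0
shift [ 0.0714 -0.1776 -0.1276] turn 0.0 at [0.645  0.001  0.0224] [180.    0.  171.3]
time_s: 13.37
tool_pos: [0.6447, 0.001, 0.1521]
tool_rot: [180.0, 0.0, 171.3]
force: [0.1, 0.5, 0.1]
grip_width: 0.0326
grasp_force: 20.0
shift [ 0.071  -0.1776  0.0021] turn 0.0 at [0.6447 0.001  0.1521] [180.    0.  171.3]
```

Converted, -0.1776 m / 0.4 = -0.444, -0.17 m / 0.4 = -0.425.

```bash
python3 -m handwheel '[0.025,-0.075,0,0,0.025,0.055,-0.15,0,0,0.025,0.0875,-0.225,0,0,0.025,0.1175,-0.3,0,0,0.025,0.15,-0.375,0,0,0.025,0.1775,-0.425,0,0,0.025,0.1775,-0.444,0,0,0.025,0.1775,-0.444,0,0,0.025]'
python3 -m handwheel '[0,0,0,0,0.025,0,0,0,0,0.025,0,0,0,0,0.025]'
python3 - <<'E'
from h import *
go([.5476,-.1638,.0715],171.3)
c=read_camera("wrist"); np.save("w6.npy",c,allow_pickle=True)
cv2.imwrite("pics/w6.png",c["color"][100:420,160:480])
E
```

```text
time_s: 14.03
tool_pos: [0.5456, -0.1662, 0.1503]
tool_rot: [-180.0, -0.2, 171.0]
force: [-0.3, 0.5, -0.0]
grip_width: 0.0324
grasp_force: 20.0
time_s: 14.28
tool_pos: [0.5485, -0.1618, 0.1514]
tool_rot: [180.0, -0.0, 171.5]
force: [-0.0, -0.7, -1.3]
grip_width: 0.0326
grasp_force: 20.0
shift [ 0.0006 -0.0021  0.0799] turn 0.17 at [ 0.5485 -0.1618  0.1514] [180.   -0.  171.5]
```

View pics/w6.png

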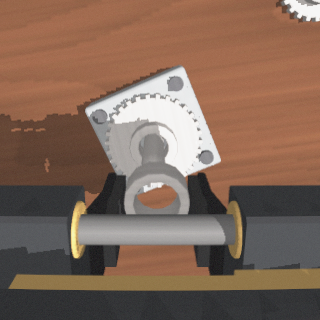

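The sleeve sits square in the fingers at crop (157,196), with the shaft below and behind it at (153,148). Lowering it.

Converted, 0.07 m / 0.4 = 0.175, 0.06 m / 0.4 = 0.15.

```bash
python3 -m handwheel '[0,-0.0025,0.025,0,0.025,0,-0.0025,0.05,0,0.025,0,-0.0025,0.075,0,0.025,0,-0.0025,0.1125,0,0.025,0,-0.0025,0.15,0,0.025,0,-0.0025,0.175,0,0.025,0,-0.0025,0.175,0,0.025,0,-0.0025,0.175,0,0.025]'
python3 -c "
from h import *
go([.5476,-.1638,.0715],171.3)"
```

```text
time_s: 15.0
tool_pos: [0.547, -0.1648, 0.0812]
tool_rot: [-180.0, -0.1, 171.3]
force: [-0.3, 0.3, -0.8]
grip_width: 0.0322
grasp_force: 20.0
shift [-0.0005  0.001   0.0097] turn -0.01 at [ 0.547  -0.1648  0.0812] [-1.800e+02 -1.000e-01  1.713e+02]
```

Converted, 0.0105 m / 0.4 = 0.0263, 0.01 m / 0.4 = 0.025.

```bash
python3 -m handwheel '[0,0.0025,0.0075,0,0.025,0,0.0025,0.015,0,0.025,0,0.0025,0.0225,0,0.025,0,0.0025,0.025,0,0.025,0,0.0025,0.0263,0,0.025,0,0.0025,0.0263,0,0.025]'
python3 -c "
from h import *
go([.5476,-.1638,.0715],171.3)"
```

```text
time_s: 15.5
tool_pos: [0.5478, -0.1639, 0.0716]
tool_rot: [180.0, 0.0, 171.3]
force: [0.4, 0.1, -0.5]
grip_width: 0.0328
grasp_force: 20.0
shift [0.0002 0.     0.0001] turn -0.0 at [ 0.5478 -0.1639  0.0716] [180.    0.  171.3]
```

Converted, -0.09 m / 0.4 = -0.225, -0.07 m / 0.4 = -0.175.

```bash
python3 -m handwheel '[0,0,0.0025,0,0.025,0,0,0.0025,0,0.025,0,0,0.0025,0,0.055,0,0,0.0025,0,0.055,0,0,0.0025,0,0.055,0,0,-0.075,0,0.055,0,0,-0.175,0,0.055,0,0,-0.225,0,0.055]'
python3 -m handwheel '[0.05,0.025,-0.025,0,0.055,0.1,0.075,-0.025,0,0.055,0.15,0.1375,-0.025,0,0.055,0.2,0.2,-0.025,0,0.055,0.25,0.2625,-0.025,0,0.055,0.3025,0.3275,-0.025,0,0.055,0.3025,0.3275,-0.025,0,0.055,0.3025,0.3275,-0.025,0,0.055]'
python3 - <<'E'
from h import *
c=read_camera("wrist"); np.save("w7.npy",c,allow_pickle=True)
print(proj(c,[[.4450,-.0162,.008],[.4450,-.0162,.02]]))
s=read_camera("top"); np.save("t7.npy",s,allow_pickle=True); print(proj(s,[[.5476,-.1638,.067]]))
a=cv2.resize(c["color"],(400,300)); s=cv2.resize(s["color"][235:310,335:435],(400,300),interpolation=cv2.INTER_CUBIC)
cv2.imwrite("pics/a7.png",np.hstack([a,s])); go([.4450,-.0162,.03],171.3)
E
```

```text
time_s: 16.17
tool_pos: [0.5491, -0.1646, 0.165]
tool_rot: [-180.0, 0.2, 171.3]
force: [0.9, -0.6, -0.2]
grip_width: 0.0542
grasp_force: 0.0
time_s: 16.83
tool_pos: [0.4474, -0.0145, 0.1716]
tool_rot: [180.0, 0.0, 171.5]
force: [0.9, -0.7, 0.9]
grip_width: 0.0552
grasp_force: 0.0
[[315.12633379 223.5939143 ]
 [315.09114322 226.76839856]]
[[386.33166749 262.1816191 ]]
shift [ 0.0034 -0.      0.1417] turn -0.02 at [ 0.4484 -0.0167  0.1717] [-1.800e+02  1.000e-01  1.713e+02]
```

View pics/a7.png

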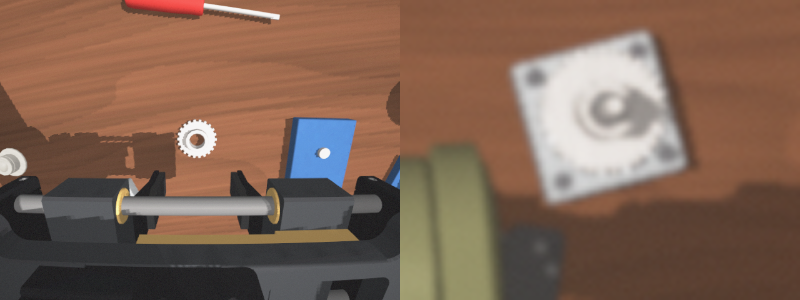

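The left half (wrist) shows the small gear hub up at (197,138), i.e. about (315,221). The right half shows the sleeve concentric on the shaft at (612,105). I measure the small gear's centre by its blob.

Run:
```python
from h import *
c=load("w7.npy"); _,g=masks(c); w=np.zeros(g.shape,np.uint8); cv2.circle(w,(315,221),40,1,-1)
k=max(blobs(g.astype(np.uint8)&w),key=cv2.contourArea)
P=onz(c,k.reshape(-1,2),.008)[:,:2].astype(np.float32); print(cv2.minAreaRect(k)[:2],cv2.minEnclosingCircle(P),cv2.minAreaRect(P)[:2])
go([.443,-.0162,.06],171.3)
```

```text
((314.5, 221.5), (61.0, 63.0)) ((0.4437454044818878, -0.01629844307899475), 0.030391592532396317) ((0.4436507821083069, -0.016597937792539597), (0.05963071808218956, 0.05925692245364189))
shift [ 0.0054 -0.0003  0.1117] turn -0.02 at [ 0.4484 -0.0167  0.1717] [-1.800e+02  1.000e-01  1.713e+02]
```

Converted, 0.135 m / 0.4 = 0.3375, 0.125 m / 0.4 = 0.3125.

```bash
python3 -m handwheel '[0.0118,0,0.075,0,0.055,0.0118,0,0.15,0,0.055,0.0118,0,0.225,0,0.055,0.0118,0,0.275,0,0.055,0.0118,0,0.3125,0,0.055,0.0118,0,0.3375,0,0.055,0.0118,0,0.3375,0,0.055,0.0118,0,0.3375,0,0.055]'
python3 -c "
from h import *
go([.4436,-.0164,.028],171.3)"
```

```text
time_s: 17.6
tool_pos: [0.4436, -0.0163, 0.0365]
tool_rot: [-180.0, -0.0, 171.2]
force: [1.3, -0.1, 0.3]
grip_width: 0.0547
grasp_force: 0.0
shift [-0.     -0.0001  0.0085] turn -0.09 at [ 0.4436 -0.0163  0.0365] [-180.    -0.   171.2]
```

```bash
python3 -m handwheel '[0,0,0.0125,0,0.055,0,0,0.0213,0,0.055,0,0,0.0213,0,0.055,0,0,0.0213,0,0.025,0,0,0.0213,0,0.025,0,0,0.0213,0,0.025,0,0,0.0213,0,0.025,0,0,0.0213,0,0.025]' 20
python3 -c "
from h import *
go([.443,-.0162,.028],171.3)"
python3 -m handwheel '[0,0,-0.025,0,0.025,0,0,-0.075,0,0.025,0,0,-0.15,0,0.025,0,0,-0.225,0,0.025,0,0,-0.3,0,0.025,0,0,-0.325,0,0.025,0,0,-0.325,0,0.025,0,0,-0.325,0,0.025]'
python3 -c "
from h import *
go([.5476,-.1638,.158],171.3)"
```

```text
time_s: 18.27
tool_pos: [0.4435, -0.0153, 0.0283]
tool_rot: [180.0, 0.0, 171.3]
force: [-0.2, 0.1, 0.9]
grip_width: 0.0333
grasp_force: 20.0
shift [ 0.0004 -0.001   0.0003] turn 0.0 at [ 0.4435 -0.0153  0.0283] [180.    0.  171.3]
time_s: 18.93
tool_pos: [0.4431, -0.0153, 0.1579]
tool_rot: [180.0, 0.0, 171.3]
force: [0.0, 0.9, -1.2]
grip_width: 0.0336
grasp_force: 20.0
shift [-1.257e-01 -1.310e-01 -1.000e-04] turn -0.0 at [ 0.4431 -0.0153  0.1579] [180.    0.  171.3]
```

The rows are not in the units I measure in: shifts go in shares of 0.4 m and turns go in shares of 90 degrees. I convert before sending: -0.131 m / 0.4 = -0.3275, -0.1257 m / 0.4 = -0.3143.

```bash
python3 -m handwheel '[-0.0375,-0.0375,0,0,0.025,-0.0875,-0.0875,0,0,0.025,-0.15,-0.15,0,0,0.025,-0.2125,-0.2125,0,0,0.025,-0.2625,-0.275,0,0,0.025,-0.3143,-0.3275,0,0,0.025,-0.3143,-0.3275,0,0,0.025,-0.3143,-0.3275,0,0,0.025]'
python3 -m handwheel '[0,0,0,0,0.025,0,0,0,0,0.025,0,0,0,0,0.025]'
python3 - <<'E'
from h import *
go([.5476,-.1638,.095],171.3)
c=read_camera("wrist"); np.save("w8.npy",c,allow_pickle=True)
cv2.imwrite("pics/w8.png",c["color"][100:420,160:480])
E
```

```text
time_s: 19.6
tool_pos: [0.5463, -0.1655, 0.1552]
tool_rot: [-179.9, -0.3, 171.1]
force: [-0.8, 0.9, -1.7]
grip_width: 0.0333
grasp_force: 20.0
time_s: 19.85
tool_pos: [0.5471, -0.1624, 0.1575]
tool_rot: [179.9, -0.1, 171.4]
force: [0.6, 0.2, 0.2]
grip_width: 0.0337
grasp_force: 20.0
shift [-0.0007 -0.0014  0.0625] turn 0.1 at [ 0.5471 -0.1624  0.1575] [ 1.799e+02 -1.000e-01  1.714e+02]
```

View pics/w8.png

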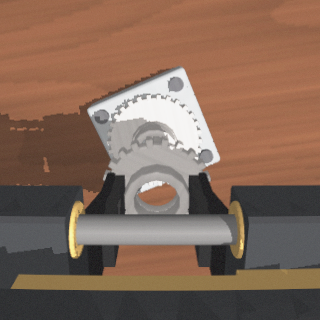

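The small gear hangs level in the fingers at crop (157,192), with the stack below at (152,140). Lowering it to a TCP height of 0.095.

Converted, 0.054 m / 0.4 = 0.135, 0.05 m / 0.4 = 0.125.

```bash
python3 -m handwheel '[0,0,0.025,0,0.025,0,0,0.05,0,0.025,0,0,0.075,0,0.025,0,0,0.1,0,0.025,0,0,0.125,0,0.025,0,0,0.135,0,0.025,0,0,0.135,0,0.025,0,0,0.135,0,0.025]'
python3 -c "
from h import *
go([.5476,-.1638,.0952],171.3)"
```

```text
time_s: 20.57
tool_pos: [0.5477, -0.164, 0.1038]
tool_rot: [-180.0, -0.0, 171.3]
force: [-0.2, -0.2, -0.7]
grip_width: 0.0334
grasp_force: 20.0
shift [0.0001 0.0002 0.0086] turn -0.01 at [ 0.5477 -0.164   0.1038] [-180.    -0.   171.3]
```

Converted, 0.0095 m / 0.4 = 0.0238, 0.008 m / 0.4 = 0.02.

```bash
python3 -m handwheel '[0,0,0.0075,0,0.025,0,0,0.015,0,0.025,0,0,0.02,0,0.025,0,0,0.0238,0,0.025,0,0,0.0238,0,0.025,0,0,0.0238,0,0.025]'
python3 -c "
from h import *
go([.5476,-.1638,.0952],171.3)"
```

```text
time_s: 21.07
tool_pos: [0.5479, -0.1639, 0.0953]
tool_rot: [180.0, 0.0, 171.3]
force: [-1.9, 0.6, 4.0]
grip_width: 0.0338
grasp_force: 20.0
shift [0.0004 0.0001 0.0001] turn -0.0 at [ 0.5479 -0.1639  0.0953] [180.    0.  171.3]
```

Converted, -0.08 m / 0.4 = -0.2, -0.05 m / 0.4 = -0.125.

```bash
python3 -m handwheel '[0,0,0,0,0.055,0,0,0,0,0.055,0,0,0,0,0.055,0,0,-0.05,0,0.055,0,0,-0.125,0,0.055,0,0,-0.2,0,0.055,0,0,-0.2,0,0.055]'
python3 -m handwheel '[0.025,-0.0625,0,0,0.055,0.0625,-0.1375,0,0,0.055,0.1,-0.2125,0,0,0.055,0.1375,-0.2875,0,0,0.055,0.175,-0.3625,0,0,0.055,0.2075,-0.425,0,0,0.055,0.2075,-0.445,0,0,0.055,0.2075,-0.445,0,0,0.055]'
python3 - <<'E'
from h import *
c=read_camera("wrist"); np.save("w9.npy",c,allow_pickle=True)
p=proj(c,[[.4386,-.3272,.004]])[0]; print(p)
s=read_camera("scene")
_,g=masks(c); w=np.zeros(g.shape,np.uint8); cv2.circle(w,tuple(int(v) for v in p),45,1,-1)
k=max(blobs(g.astype(np.uint8)&w),key=cv2.contourArea); P=onz(c,k.reshape(-1,2),.003)[:,:2].astype(np.float32)
print(cv2.minAreaRect(k)[:2],cv2.minEnclosingCircle(P),cv2.minAreaRect(P)[:2])
a=cv2.resize(c["color"],(400,300)); s=cv2.resize(s["color"][190:280,180:300],(400,300),interpolation=cv2.INTER_CUBIC)
cv2.imwrite("pics/a9.png",np.hstack([a,s])); go([.4386,-.3272,.03],171.3)
E
```

```text
time_s: 21.65
tool_pos: [0.5511, -0.1652, 0.1803]
tool_rot: [180.0, 0.6, 171.3]
force: [1.2, -0.4, 1.0]
grip_width: 0.0546
grasp_force: 0.0
time_s: 22.32
tool_pos: [0.4371, -0.33, 0.1745]
tool_rot: [-179.9, 0.0, 171.0]
force: [0.1, 0.9, 0.5]
grip_width: 0.0549
grasp_force: 0.0
[320.7888954  225.07585739]
((320.5, 224.0), (50.0, 51.0)) ((0.4385080933570862, -0.327522873878479), 0.025586742907762527) ((0.43827104568481445, -0.3273955285549164), (0.049693282693624496, 0.05000477284193039))
shift [ 0.0007 -0.0009  0.1442] turn 0.02 at [ 0.4394 -0.3264  0.1742] [180.    0.  171.3]
```

View pics/a9.png

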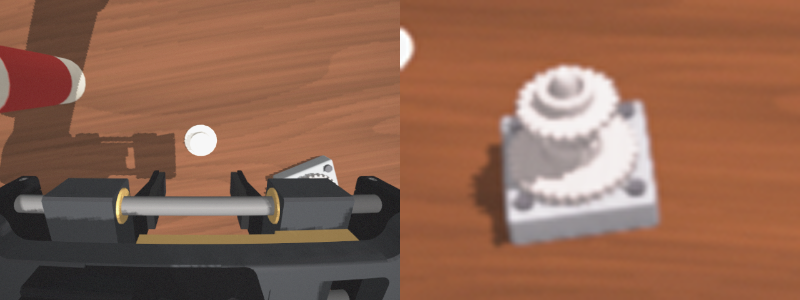

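The left half (wrist) shows the cap at (200,140), i.e. (320.5,224), matching the prediction. The right half shows gear, sleeve and small gear stacked level at (565,130). Taking the cap.

Converted, 0.138 m / 0.4 = 0.345, 0.13 m / 0.4 = 0.325.

```bash
python3 -m handwheel '[0.0025,-0.0025,0.075,0,0.055,0.0025,-0.0025,0.15,0,0.055,0.0025,-0.0025,0.225,0,0.055,0.0025,-0.0025,0.2875,0,0.055,0.0025,-0.0025,0.325,0,0.055,0.0025,-0.0025,0.345,0,0.055,0.0025,-0.0025,0.345,0,0.055,0.0025,-0.0025,0.345,0,0.055]'
python3 -c "
from h import *
go([.4383,-.3274,.025],171.3)"
```

```text
time_s: 23.08
tool_pos: [0.4386, -0.3273, 0.0367]
tool_rot: [180.0, 0.0, 171.4]
force: [0.5, -0.9, 1.1]
grip_width: 0.0548
grasp_force: 0.0
shift [ 0.0002 -0.0001  0.0117] turn 0.1 at [ 0.4386 -0.3273  0.0367] [180.    0.  171.4]
```

Converted, 0.0117 m / 0.4 = 0.0293, 0.01 m / 0.4 = 0.025.

```bash
python3 -m handwheel '[0,0,0.0125,0,0.055,0,0,0.025,0,0.055,0,0,0.0293,0,0.055,0,0,0.0293,0,0.025,0,0,0.0293,0,0.025,0,0,0.0293,0,0.025,0,0,0.0293,0,0.025,0,0,0.0293,0,0.025]' 15
python3 -c "
from h import *
go([.4383,-.3274,.025],171.3)"
python3 -m handwheel '[0,0,-0.025,0,0.025,0,0,-0.075,0,0.025,0,0,-0.15,0,0.025,0,0,-0.225,0,0.025,0,0,-0.3,0,0.025,0,0,-0.35,0,0.025,0,0,-0.35,0,0.025,0,0,-0.35,0,0.025]'
python3 -c "
from h import *
go([.5476,-.1638,.165],171.3)"
```

```text
time_s: 23.75
tool_pos: [0.4377, -0.3282, 0.0251]
tool_rot: [180.0, 0.0, 171.3]
force: [0.2, 0.2, 0.6]
grip_width: 0.0315
grasp_force: 15.0
shift [-0.0004  0.0009  0.0001] turn -0.01 at [ 0.4377 -0.3282  0.0251] [180.    0.  171.3]
time_s: 24.42
tool_pos: [0.4383, -0.3286, 0.1664]
tool_rot: [-180.0, 0.2, 171.3]
force: [-0.4, 0.5, -0.9]
grip_width: 0.0312
grasp_force: 15.0
shift [-0.0831  0.1794  0.0014] turn -0.01 at [ 0.4383 -0.3286  0.1664] [-180.     0.2  171.3]
```

Converted, 0.179 m / 0.4 = 0.4475, 0.175 m / 0.4 = 0.4375.

```bash
python3 -m handwheel '[-0.025,0.05,0,0,0.025,-0.0625,0.125,0,0,0.025,-0.1,0.2125,0,0,0.025,-0.1375,0.3,0,0,0.025,-0.175,0.375,0,0,0.025,-0.2075,0.4375,0,0,0.025,-0.2075,0.4475,0,0,0.025,-0.2075,0.4475,0,0,0.025]'
python3 -m handwheel '[0,0,0,0,0.025,0,0,0,0,0.025,0,0,0,0,0.025]'
python3 - <<'E'
from h import *
go([.5476,-.1638,.112],171.3)
c=read_camera("wrist"); np.save("w10.npy",c,allow_pickle=True)
cv2.imwrite("pics/w10.png",c["color"][100:420,160:480])
E
```

```text
time_s: 25.08
tool_pos: [0.5467, -0.1607, 0.163]
tool_rot: [180.0, -0.2, 171.6]
force: [-1.0, -0.1, -0.3]
grip_width: 0.0315
grasp_force: 15.0
time_s: 25.33
tool_pos: [0.5456, -0.1656, 0.1646]
tool_rot: [-180.0, -0.0, 171.1]
force: [-0.1, -0.2, -0.1]
grip_width: 0.032
grasp_force: 15.0
shift [-0.0017  0.0021  0.0526] turn -0.18 at [ 0.5456 -0.1656  0.1646] [-180.    -0.   171.1]
```

View pics/w10.png

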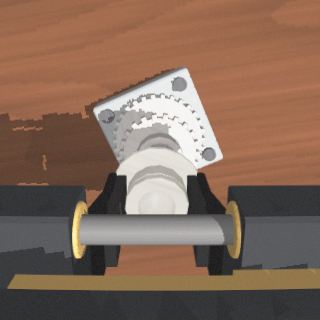

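The cap is upright in the fingers at crop (157,190), with the stack below at (155,135). Lowering it to 0.112.

Converted, 0.045 m / 0.4 = 0.1125, 0.042 m / 0.4 = 0.105.

```bash
python3 -m handwheel '[-0.0025,0.0025,0.02,0,0.025,-0.0025,0.0025,0.04,0,0.025,-0.0025,0.0025,0.0625,0,0.025,-0.0025,0.0025,0.085,0,0.025,-0.0025,0.0025,0.105,0,0.025,-0.0025,0.0025,0.1125,0,0.025,-0.0025,0.0025,0.1125,0,0.025,-0.0025,0.0025,0.1125,0,0.025]'
python3 -c "
from h import *
go([.5476,-.1638,.112],171.3)"
```

```text
time_s: 26.05
tool_pos: [0.5479, -0.1629, 0.1197]
tool_rot: [-180.0, -0.0, 171.3]
force: [-0.2, 0.7, -0.4]
grip_width: 0.0316
grasp_force: 15.0
shift [ 0.0001 -0.0009  0.0077] turn -0.0 at [ 0.5479 -0.1629  0.1197] [-180.    -0.   171.3]
```

Converted, 0.0085 m / 0.4 = 0.0213, 0.0075 m / 0.4 = 0.0188.

```bash
python3 -m handwheel '[0,-0.0025,0.0075,0,0.025,0,-0.0025,0.015,0,0.025,0,-0.0025,0.0188,0,0.025,0,-0.0025,0.0213,0,0.025,0,-0.0025,0.0213,0,0.025,0,-0.0025,0.0213,0,0.025]'
python3 -c "
from h import *
go([.5476,-.1638,.112],171.3)"
```

```text
time_s: 26.55
tool_pos: [0.548, -0.164, 0.112]
tool_rot: [180.0, 0.0, 171.3]
force: [-2.5, 0.9, 5.4]
grip_width: 0.032
grasp_force: 15.0
shift [ 0.0004  0.0001 -0.    ] turn -0.01 at [ 0.548 -0.164  0.112] [180.    0.  171.3]
```

Seated, with 5 N of contact. Releasing, rising, and moving clear to check everything.

Converted, -0.1 m / 0.4 = -0.25, -0.08 m / 0.4 = -0.2.

```bash
python3 -m handwheel '[0,0,0,0,0.055,0,0,0,0,0.055,0,0,0,0,0.055,0,0,-0.05,0,0.055,0,0,-0.125,0,0.055,0,0,-0.2,0,0.055,0,0,-0.25,0,0.055,0,0,-0.25,0,0.055]'
python3 -m handwheel '[0.075,-0.075,0,0,0.055,0.15,-0.15,0,0,0.055,0.225,-0.225,0,0,0.055,0.225,-0.3,0,0,0.055,0.225,-0.35,0,0,0.055,0.225,-0.35,0,0,0.055,0.225,-0.35,0,0,0.055,0.225,-0.35,0,0,0.055]'
python3 - <<'E'
from h import *
c=read_camera("scene"); print(proj(c,[[.5476,-.1638,.1125],[.5476,-.1638,.087]]))
a=cv2.resize(c["color"][160:280,170:290],(400,400),interpolation=cv2.INTER_CUBIC); b=cv2.resize(c["color"][170:290,350:510],(400,300),interpolation=cv2.INTER_CUBIC)
cv2.imwrite("pics/end.png",np.hstack([a,cv2.copyMakeBorder(b,0,100,0,0,0)]))
t=read_camera("top"); _,g=masks(t); w=np.zeros(g.shape,np.uint8); cv2.circle(w,(184,309),22,1,-1)
print("strainer",cv2.minAreaRect(max(blobs(g.astype(np.uint8)&w),key=cv2.contourArea))[0])
E
```

```text
time_s: 27.22
tool_pos: [0.5503, -0.1648, 0.216]
tool_rot: [180.0, 0.5, 171.3]
force: [0.6, -0.4, 1.1]
grip_width: 0.0547
grasp_force: 0.0
time_s: 27.88
tool_pos: [0.4378, -0.2875, 0.2106]
tool_rot: [180.0, -0.1, 171.4]
force: [0.2, -0.4, -0.6]
grip_width: 0.0548
grasp_force: 0.0
[[228.13718974 205.08231715]
 [229.6677617  214.59399129]]
strainer (183.5, 308.5)
```

View pics/end.png

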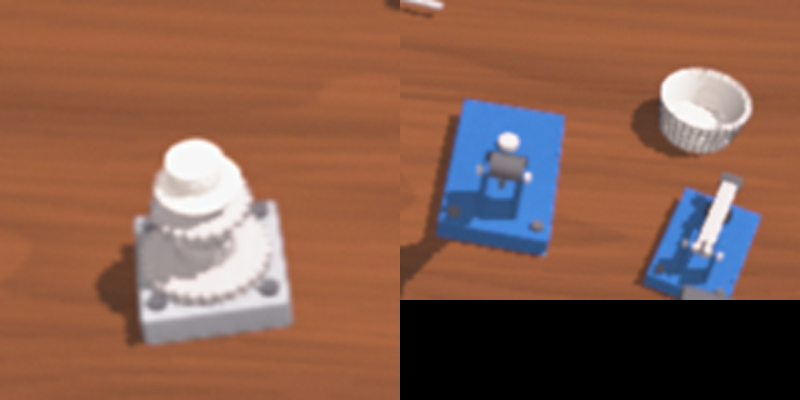

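The left half shows the full stack upright, with the cap top at (193,150), i.e. px (228,205), as predicted. The right half shows the clamp standing open, its grip end-on at (508,165). The strainer has not moved (183.5,308.5). Handing in.

```bash
python3 -c "
from cell import env
print(env.sign_off())"
```

```text
the job is handed in; nothing more can be done
None
```

The job is handed in at about 28 s: the clamp stands open, and the large gear, sleeve, small gear and cap are seated on the shaft in that order with the strainer unmoved; the final pictures agree, but the sign-off returned no verdict.

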